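Vent the dry box and crack its stuck lid

TASK

Vent the parts dry box by turning the knob on its side pod until the pointer stands on the zero mark; only then pull the stuck lid free by its bar handle and finish holding it by that handle, about two centimetres open at the front edge, so that a humidity card can be slipped in. The seal lets go suddenly: never let the front edge get more than four centimetres open. Leave the knob at zero and the other things on the bench where they are; the job ends while you are still holding the lid, since it falls shut if let go.

Things in the scene. Friction and masses are not known exactly. Their poses are not given: they have to be found in the camera images.
- drybox: Aluminium dry box screwed to the bench, 170 (x) x 200 (y) x 82 mm high, under a grey hinged lid. Origin: centre of the box's underside, on the bench; z up; its front faces its own -x (towards the robot at yaw 0); the lid's hinge axis runs along its rear (+x) top edge, at x = +85, z = 82 mm. A grey pod 90 x 90 x 86 mm high is fixed to its left (+y) side, centred at y = +145 mm.
- zero_mark (a point): Zero mark on the vent dial: the long, thick black line, 14 x 4 mm, of the scale; this point is its middle, 34.5 mm from the knob's axis in the direction of the box's -x, fixed to the box. The dial is a white disc on the pod's top, 84 mm across; its other marks are short and thin, 14 degrees apart.
- vent (a joint): Angle of the vent knob (rad). 0 = the pointer stands on the zero mark (points along the box's -x); positive = turned counter-clockwise seen from above, so that it is brought back to zero clockwise. Stops at -0.5 and 1.7; starts between 0.6 and 1.45. It stays where it is left (friction about 0.04 N m).
- vent_grip (a point): On the vent knob's vertical axis, 26 mm above the dial; turns with the knob. Knob: black disc 48 mm across, 6 mm high, carrying an upright bar grip 44 mm long, 12 mm wide, its top 36 mm above the dial. The bar lies along the pointer: a small nib low at the bar end that also has the white line on the bar's top. The point's -x axis is the pointer's direction.
- lid (a joint): Opening angle of the lid (rad): 0 = shut, grows as the front edge rises; 0.118 = 20 mm open. The seal resists with a peak of 12 to 18 N at the handle (lid's weight included) right at the start, fades over the first 7 mm of the front edge's rise and does not come back; after that only the lid's weight, 2 to 4 N at the handle, pulls it shut.
- handle (a point): Steel bar handle fixed on the lid: a level round bar 12 mm thick, 100 mm long along the box's y, on two posts 90 mm apart. This point: middle of the bar, 32 mm above the lid's top (126 mm above the bench when shut), 135 mm in front of the hinge axis and 44 mm above it; moves on an arc about that axis. Axes as the box's when shut.
- lid_edge (a point): Middle of the lid's lower front edge, 170 mm from the hinge axis, 82 mm above the bench when shut. The lid is a grey plate 170 x 200 x 12 mm.
- jar: Empty open glass jam jar, bystander, 76 mm across and 110 mm high, stands to the right of the box. Origin: centre of its underside.
- pliers: Steel pliers, bystander, lying in front of the box, 170 mm long along own x, 12 mm high. Origin near the middle, underside.
- wrench: Red adjustable wrench, bystander, lying to the left of the pod, 205 mm long along own x, 12 mm high. Origin near the middle, underside.
- hexkeys: Grey block 40 x 90 x 35 mm with upright hex keys up to 90 mm high, bystander, behind the box. Origin: centre of its underside.
- tape: Tape measure, bystander, 65 x 35 x 60 mm high, in front of the pod. Origin: centre of its underside.
- dish: Small steel bowl, bystander, 80 mm across and 30 mm high, behind the pod. Origin: centre of its underside.

How it is judged:
On the way, in this order (a step that is already met when the one before it is completed fails the run):
1. the vent pointer stands on the zero mark while the lid is still shut (value of joint vent between -0.09 and 0.09 rad and value of joint lid below 0.02 rad), for 0.3 s.
2. the lid is broken free of its seal by its handle (value of joint lid above 0.05 rad and contact force between the fingers and lid above 1 N and distance between the grasp point and handle below 0.055 m), for 0.2 s.
At the end, for the whole second after the job is handed in: The gripper holds the lid by its handle (more than 1 N, grasp point within 55 mm of the middle of the bar), the lid is at rest with its front edge 12 to 28 mm open (0.071 to 0.165 rad), and the vent pointer is within 0.09 rad (5 degrees) of the zero mark (value of joint vent between -0.09 and 0.09 rad and value of joint lid between 0.071 and 0.165 rad and velocity of joint lid between -0.05 and 0.05 rad/s and contact force between the fingers and lid above 1 N and distance between the grasp point and handle below 0.055 m); the arm keeps its last pose, push and grip.
It fails at once if the lid's front edge opens wider than 45 mm (value of joint lid above 0.268 rad).
It fails at once if a bystander is pushed more than 20 mm from its place (distance of any of jar, pliers, wrench, hexkeys, tape, dish from where it was at the start of the episode above 0.02 m).
It also fails if it takes over 42 s, if anything falls off the work surface, if the arm or the gripper's body presses on something with over 40 N, if the wrist force passes 120 N, or if a joint passes its speed limit or range.

ROBOT

A 6-joint arm with a two-finger parallel gripper is mounted at the origin on the work surface. World frame = base frame: x ahead of the robot, y to its left, z up, the work surface at z = 0. Lengths are in m, angles in rad, forces in N, time in s.
With the tool pointing down it reaches from about 0.3 to 0.775 m from the base axis. Payload 14.6 kg.
Tool frame: the origin (TCP) lies midway between the tips of the shut fingers; the grasp point (between the pads) lies 19 mm behind it; z points along the fingers, y is the line along which they close (so a half turn about z gives the same grasp; the last joint's range is limited). The gripper opens to 94 mm and grips with 3 to 60 N. Pads are 16 mm wide; open, the fingers measure 119 mm over their backs; the gripper's body (75 mm by 177 mm) begins 78 mm behind the grasp point.
Start: joints at [-1.224, 0.3, 1.521, -0, 1.321, -0.067], TCP at [0.221, -0.504, 0.205] pointing down, gripper open.
Joint ranges: [-3.03, 3.03], [-0.79, 2.21], [0.23, 2.52], [-1.04, 4.18], [0, 3.07], [-2.55, 2.55]. Speed limits (rad/s): [2.22, 2.22, 2.57, 3.14, 3.14, 3.14].

INTERFACE

Orientations are given as [roll, pitch, yaw] about the fixed x, y, z axes, in that order (R = Rz(yaw) Ry(pitch) Rx(roll)).
In Python, from station import * gives the robot as it stands.
- The arm moves only by the tool send_rows, never from a script. Its argument "targets" is a list of rows, each an object of numbers: "x", "y", "z": the shift along the world's x, y, z in units of 0.2 m (1.0 is 0.2 m); "spin": the turn about the world's z in units of pi/2 rad (1.0 is pi/2 rad); "claw": the finger opening in mm, from 0 to 94. A call has 1 to 20 rows; each row shifts and turns the commanded pose from where the row before left it; what a row does not reach is not made up. A row lasts 1/10 s, in which the tool goes at most 50 mm and 8.59 degrees, less where a joint would pass 70% of its speed; a pose out of reach is approached as far as the arm can. A call with a number of a shift or a turn outside -1 to 1 is refused whole. A call with a gripper value outside its range is refused whole. The fingers move at their own pace and stop on an object; "force" is the grip in N (left out, the last holds). Time passes only in rows, so rows that do not move let the fingers close. It gives the time, the measured TCP pose, the force, the opening and the grip force at its end, in the units of the state.
- get_obs(): the state, without advancing time (a new reading comes with each control period).
- camera(name): name is "side" or "top"; returns the picture (400x640x3 uint8, blue, green, red); there is no depth.
- camera_model(name): a dict with "fovy" (degrees; the focal length in pixels is half the picture's height over the tangent of half this angle, whatever the lens; pixels are square), "cx", "cy" (the principal point, pixels), "T" (4x4, takes a point from camera to world coordinates). Camera axes: x right, y down, z forward; pixel columns grow to the right and rows downward; lengths in m; the calibration is good to about 2 mm. A picture is of the moment at which its call begins. camera_model takes no time and is no camera call.
- hand_in(): hands the job in; it is judged then, once.
The state is a dict: "time_s": time; "qpos": joint angles; "joint_vel": joint speeds; "tau": joint torques, N m; "ee_pos": TCP position; "eef_rot": TCP orientation; "force": force on the tool from outside, world axes, zero at the start; "moment": the same for the moment, N m; "grip_width": finger opening in m; "grip_force": force on a finger pad.
Only numpy, scipy, OpenCV 4.12 (cv2) and the standard library are available. Lean on these libraries where they do the work, as an engineer would, in place of code of your own. Each camera call takes 0.05 s, during which the arm holds its last target. There are 200 camera calls.

## Working session

There is one attempt and no reset: what is moved stays moved. The work goes in short steps, Python scripts to look and compute and a tool call to move; the robot and the scene stay as the last step left them, time stands still between calls to the robot, and variables do not carry over. Pictures are saved under pics/ and viewed, at most 10 in all, crops included, and the job is handed in when it is done.

Besides the shell and the picture viewer there is one more tool, called after "Request:" as a command line: name --argument value ..., lists and objects as JSON in quotes. send_rows: Moves the arm, as the interface text tells. Its arguments: {"type":"object","properties":{"targets":{"type":"array"},"force":{"type":"number"}},"required":["targets"]}

```bash
mkdir -p pics; python3 - <<'E'
from station import *
import cv2
for n in("top","side"):
    cv2.imwrite(f"pics/{n}0.png",camera(n)); m=camera_model(n); print(n,m["fovy"],m["cx"],m["cy"],m["T"])
    print({k:v for k,v in m.items() if k not in("fovy","cx","cy","T")})
o=get_obs(); print(o)
E
```

```text
top 47.38727311148549 323.6198917876784 192.30739610247883 [[-0.03027819 -0.99763053  0.0617783   0.51036226]
 [-0.99949713  0.03080139  0.00753408  0.08642999]
 [-0.00941908 -0.06151912 -0.99806146  1.10177714]
 [ 0.          0.          0.          1.        ]]
{}
side 45.82069615277738 324.04793603205354 204.73403786804266 [[-0.85297246 -0.33891198  0.39695925  0.14300863]
 [-0.52172203  0.53083168 -0.66785017  0.80195972]
 [ 0.01562388 -0.77676019 -0.62960265  0.75724627]
 [ 0.          0.          0.          1.        ]]
{}
{'time_s': 0.1, 'qpos': array([-1.22359163e+00,  3.00418478e-01,  1.52153893e+00, -2.92771371e-05,
        1.32073437e+00, -6.66061841e-02]), 'joint_vel': array([-3.52565917e-04, -3.10508282e-03, -1.14907081e-03, -1.19898543e-03,
        2.80509768e-04, -9.09268237e-05]), 'tau': array([ 1.36530463e-03, -5.32644975e+01, -3.53284407e+01,  7.09627778e-02,
        2.34727882e-02, -2.46605919e-05]), 'ee_pos': array([ 0.22105621, -0.50334322,  0.20493304]), 'eef_rot': array([-3.14049408e+00, -4.48583057e-05,  4.13818122e-01]), 'force': array([-0.01405485, -0.57632578, -0.22702255]), 'moment': array([ 0.02998136, -0.01675133,  0.0411446 ]), 'grip_force': 0.0, 'grip_width': 0.09379636276420278}
```

View pics/top0.png

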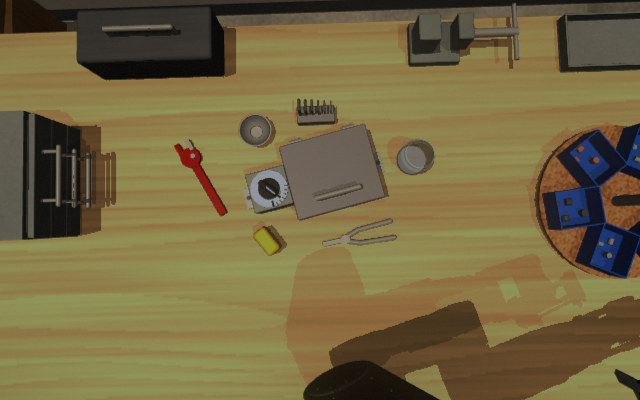

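View pics/side0.png

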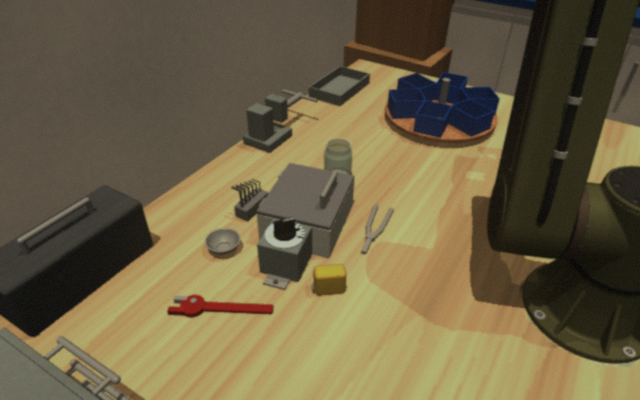

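The top view shows the knob near (269,188), the handle bar from (317,197) to (361,186), and the box yawed slightly. I'll enlarge both views.

```bash
cat > h.py <<'E'
from station import *
import cv2, numpy as np
def proj(n,P):
    m=camera_model(n);f=200/np.tan(np.radians(m["fovy"]/2));T=np.linalg.inv(m["T"])
    p=T[:3,:3]@np.array(P)+T[:3,3];return np.array([m["cx"]+f*p[0]/p[2],m["cy"]+f*p[1]/p[2]])
def onz(n,u,v,z):
    m=camera_model(n);f=200/np.tan(np.radians(m["fovy"]/2));T=m["T"]
    d=T[:3,:3]@np.array([(u-m["cx"])/f,(v-m["cy"])/f,1]);s=(z-T[2,3])/d[2];return T[:3,3]+s*d
def crop(n,name,x,y,w,h,k):
    im=camera(n)[y:y+h,x:x+w];cv2.imwrite(f"pics/{name}.png",cv2.resize(im,None,fx=k,fy=k,interpolation=cv2.INTER_CUBIC))
E
python3 - <<'E'
from h import *
crop("top","t1",235,115,160,120,5)
crop("side","s1",230,130,140,160,3.75)
E
```

```text
(no output)
```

View pics/t1.png

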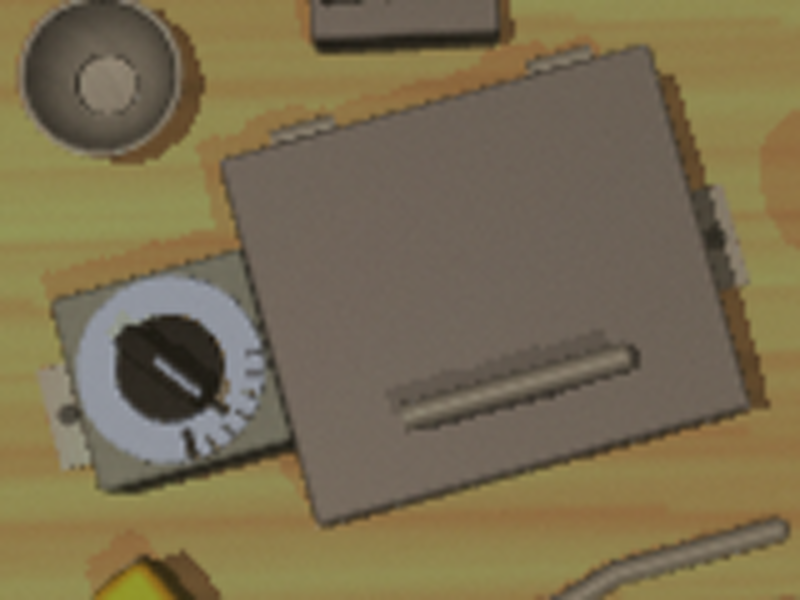

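View pics/s1.png

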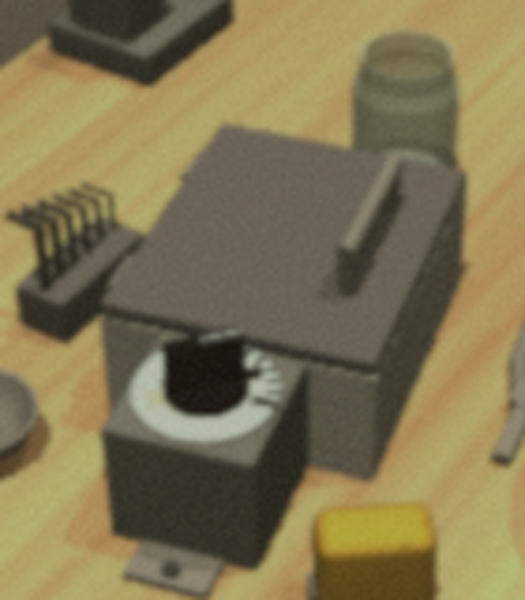

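The top crop shows the lid corners at (222,160), (648,47), (748,408) and (325,524). The dial centre is about (173,370), the zero mark (190,443), and the nib tip (222,410), which is pointing lower right. I'll fit the box pose to these.

```bash
python3 - <<'E'
from h import *
from scipy.optimize import least_squares
L={(222,160):(.085,.1,.094),(648,47):(.085,-.1,.094),(748,408):(-.085,-.1,.094),(325,524):(-.085,.1,.094),(190,443):(-.0345,.145,.0865),(173,370):(0,.145,.0865),(402,415):(-.05,.05,.126),(635,355):(-.05,-.05,.126)}
def W(p,q):
    c,s=np.cos(p[2]),np.sin(p[2]);return np.array([p[0]+c*q[0]-s*q[1],p[1]+s*q[0]+c*q[1],q[2]])
def px(k): return np.array([235+(k[0]+.5)/5-.5,115+(k[1]+.5)/5-.5])
r=least_squares(lambda p:np.concatenate([proj("top",W(p,q))-px(k) for k,q in L.items()]),[.52,.08,.2])
p=r.x;print("box",p,np.round(r.fun,2))
k=W(p,(0,.145,.112));h=W(p,(-.05,0,.126));print("knob",k,"handle",h)
# pointer angle
for a,z in(((222,410),.092),((198,395),.122)):
    q=onz("top",*px(a),z);d=q[:2]-k[:2];print("ptr",(np.arctan2(d[1],d[0])-np.pi-p[2]+np.pi)%(2*np.pi)-np.pi,np.hypot(*d))
a,b=[onz("top",*px(c),.122) for c in((157,360),(198,395))];d=b-a;print("line",(np.arctan2(d[1],d[0])-p[2])%(2*np.pi)-np.pi)
print("side check knobtop",(proj("side",W(p,(0,.145,.122)))-[230,130])*3.75,"handle ends",[(proj("side",W(p,(-.05,s*.05,.126)))-[230,130])*3.75 for s in(1,-1)])
print("eef",get_obs()["ee_pos"],get_obs()["eef_rot"])
E
```

```text
box [0.61925379 0.0745337  0.23505499] [-0.51 -0.28  0.72 -1.1   1.31  0.01 -1.39  0.57  0.5   0.19 -0.04 -0.1
  0.53  0.44 -1.09  0.21]
knob [0.5854838  0.21554642 0.112     ] handle [0.57062871 0.06288887 0.126     ]
ptr 0.6242049263433662 0.029259520380127583
ptr 0.5902936304689108 0.020606898764824633
line 0.6010068531439021
side check knobtop [203.33447955 339.30704484] handle ends [array([344.95292566, 250.50031631]), array([395.37712167, 156.30770895])]
eef [ 0.22106276 -0.5034398   0.20511198] [-3.14089312e+00  2.30625291e-06  4.13774285e-01]
```

Box pose: centre (0.619, 0.075), yaw 0.235. The vent reads about 0.605 rad. Next move: above the knob with tool yaw 0.84.

Request:
send_rows --targets '[{"x": 0.091,"y": 0.18,"spin": 0.0136,"claw": 44},{"x": 0.091,"y": 0.18,"spin": 0.0136,"claw": 44},{"x": 0.091,"y": 0.18,"spin": 0.0136,"claw": 44},{"x": 0.091,"y": 0.18,"spin": 0.0136,"claw": 44},{"x": 0.091,"y": 0.18,"spin": 0.0136,"claw": 44},{"x": 0.091,"y": 0.18,"spin": 0.0136,"claw": 44},{"x": 0.091,"y": 0.18,"spin": 0.0136,"claw": 44},{"x": 0.091,"y": 0.18,"spin": 0.0136,"claw": 44},{"x": 0.091,"y": 0.18,"spin": 0.0136,"claw": 44},{"x": 0.091,"y": 0.18,"spin": 0.0136,"claw": 44},{"x": 0.091,"y": 0.18,"spin": 0.0136,"claw": 44},{"x": 0.091,"y": 0.18,"spin": 0.0136,"claw": 44},{"x": 0.091,"y": 0.18,"spin": 0.0136,"claw": 44},{"x": 0.091,"y": 0.18,"spin": 0.0136,"claw": 44},{"x": 0.091,"y": 0.18,"spin": 0.0136,"claw": 44},{"x": 0.091,"y": 0.18,"spin": 0.0136,"claw": 44},{"x": 0.091,"y": 0.18,"spin": 0.0136,"claw": 44},{"x": 0.091,"y": 0.18,"spin": 0.0136,"claw": 44},{"x": 0.091,"y": 0.18,"spin": 0.0136,"claw": 44},{"x": 0.091,"y": 0.18,"spin": 0.0136,"claw": 44}]' --force 15

```text
schema error: expected keys x, y, z, spin, claw
```

Request:
send_rows --targets '[{"z": 0},{"z": 0}]'

```text
schema error: expected keys x, y, z, spin, claw
```

Request:
send_rows --targets '[{"x": 0.091,"y": 0.18,"z": 0,"spin": 0.0136,"claw": 44},{"x": 0.091,"y": 0.18,"z": 0,"spin": 0.0136,"claw": 44},{"x": 0.091,"y": 0.18,"z": 0,"spin": 0.0136,"claw": 44},{"x": 0.091,"y": 0.18,"z": 0,"spin": 0.0136,"claw": 44},{"x": 0.091,"y": 0.18,"z": 0,"spin": 0.0136,"claw": 44},{"x": 0.091,"y": 0.18,"z": 0,"spin": 0.0136,"claw": 44},{"x": 0.091,"y": 0.18,"z": 0,"spin": 0.0136,"claw": 44},{"x": 0.091,"y": 0.18,"z": 0,"spin": 0.0136,"claw": 44},{"x": 0.091,"y": 0.18,"z": 0,"spin": 0.0136,"claw": 44},{"x": 0.091,"y": 0.18,"z": 0,"spin": 0.0136,"claw": 44},{"x": 0.091,"y": 0.18,"z": 0,"spin": 0.0136,"claw": 44},{"x": 0.091,"y": 0.18,"z": 0,"spin": 0.0136,"claw": 44},{"x": 0.091,"y": 0.18,"z": 0,"spin": 0.0136,"claw": 44},{"x": 0.091,"y": 0.18,"z": 0,"spin": 0.0136,"claw": 44},{"x": 0.091,"y": 0.18,"z": 0,"spin": 0.0136,"claw": 44},{"x": 0.091,"y": 0.18,"z": 0,"spin": 0.0136,"claw": 44},{"x": 0.091,"y": 0.18,"z": 0,"spin": 0.0136,"claw": 44},{"x": 0.091,"y": 0.18,"z": 0,"spin": 0.0136,"claw": 44},{"x": 0.091,"y": 0.18,"z": 0,"spin": 0.0136,"claw": 44},{"x": 0.091,"y": 0.18,"z": 0,"spin": 0.0136,"claw": 44}]' --force 15

```text
time_s: 2.2
ee_pos: [0.5856, 0.218, 0.2052]
eef_rot: [-3.141, 0.0, 0.842]
force: [0.2, 0.5, -0.2]
grip_width: 0.0437
grip_force: 0.0
```

Request:
send_rows --targets '[{"x": 0,"y": 0,"z": 0,"spin": 0,"claw": 44},{"x": 0,"y": 0,"z": 0,"spin": 0,"claw": 44}]'

```text
time_s: 2.4
ee_pos: [0.5849, 0.2167, 0.2046]
eef_rot: [-3.141, 0.001, 0.842]
force: [-0.4, -0.5, 0.6]
grip_width: 0.0439
grip_force: 0.0
```

Request:
send_rows --targets '[{"x": 0.003,"y": -0.006,"z": -0.1,"spin": 0,"claw": 44},{"x": 0,"y": 0,"z": -0.1,"spin": 0,"claw": 44},{"x": 0,"y": 0,"z": -0.1,"spin": 0,"claw": 44},{"x": 0,"y": 0,"z": -0.1,"spin": 0,"claw": 44},{"x": 0,"y": 0,"z": -0.07,"spin": 0,"claw": 44},{"x": 0,"y": 0,"z": -0.05,"spin": 0,"claw": 44},{"x": 0,"y": 0,"z": 0,"spin": 0,"claw": 44}]'

```text
time_s: 3.1
ee_pos: [0.5853, 0.2146, 0.1005]
eef_rot: [-3.141, 0.001, 0.84]
force: [0.4, 1.4, 0.0]
grip_width: 0.0438
grip_force: 0.0
```

Request:
send_rows --targets '[{"x": 0,"y": 0,"z": 0,"spin": 0,"claw": 5},{"x": 0,"y": 0,"z": 0,"spin": 0,"claw": 5},{"x": 0,"y": 0,"z": 0,"spin": 0,"claw": 5},{"x": 0,"y": 0,"z": 0,"spin": 0,"claw": 5},{"x": 0,"y": 0,"z": 0,"spin": 0,"claw": 5},{"x": 0,"y": 0,"z": 0,"spin": 0,"claw": 5}]'

```text
time_s: 3.7
ee_pos: [0.5845, 0.2169, 0.102]
eef_rot: [-3.138, -0.0, 0.842]
force: [-11.5, 8.4, 6.1]
grip_width: 0.0119
grip_force: 15.0
```

Request:
send_rows --targets '[{"x": -0.011,"y": 0.01,"z": 0,"spin": 0,"claw": 5},{"x": 0,"y": 0,"z": 0,"spin": -0.04,"claw": 5},{"x": 0,"y": 0,"z": 0,"spin": -0.05,"claw": 5},{"x": 0,"y": 0,"z": 0,"spin": -0.05,"claw": 5},{"x": 0,"y": 0,"z": 0,"spin": -0.05,"claw": 5},{"x": 0,"y": 0,"z": 0,"spin": -0.05,"claw": 5},{"x": 0,"y": 0,"z": 0,"spin": -0.05,"claw": 5},{"x": 0,"y": 0,"z": 0,"spin": -0.05,"claw": 5},{"x": 0,"y": 0,"z": 0,"spin": -0.045,"claw": 5},{"x": 0,"y": 0,"z": 0,"spin": 0,"claw": 5},{"x": 0,"y": 0,"z": 0,"spin": 0,"claw": 5},{"x": 0,"y": 0,"z": 0,"spin": 0,"claw": 5}]'

```text
time_s: 4.9
ee_pos: [0.5841, 0.2173, 0.102]
eef_rot: [3.142, -0.002, 0.238]
force: [4.5, 0.2, 3.7]
grip_width: 0.012
grip_force: 15.0
```

Request:
send_rows --targets '[{"x": 0,"y": 0,"z": 0,"spin": 0,"claw": 40},{"x": 0,"y": 0,"z": 0,"spin": 0,"claw": 40},{"x": 0,"y": 0,"z": 0,"spin": 0,"claw": 40},{"x": 0,"y": 0,"z": 0,"spin": 0,"claw": 40},{"x": 0,"y": 0,"z": 0.1,"spin": 0,"claw": 40},{"x": 0,"y": 0,"z": 0.2,"spin": 0,"claw": 40},{"x": 0,"y": 0,"z": 0.2,"spin": 0,"claw": 40}]'

```text
time_s: 5.6
ee_pos: [0.5831, 0.2171, 0.2022]
eef_rot: [3.142, 0.002, 0.236]
force: [-0.3, 0.5, -0.0]
grip_width: 0.04
grip_force: 0.0
```

Request:
send_rows --targets '[{"x": -0.0055,"y": -0.064,"z": 0,"spin": 0.083,"claw": 80},{"x": -0.0055,"y": -0.064,"z": 0,"spin": 0.083,"claw": 80},{"x": -0.0055,"y": -0.064,"z": 0,"spin": 0.083,"claw": 80},{"x": -0.0055,"y": -0.064,"z": 0,"spin": 0.083,"claw": 80},{"x": -0.0055,"y": -0.064,"z": 0,"spin": 0.083,"claw": 80},{"x": -0.0055,"y": -0.064,"z": 0,"spin": 0.083,"claw": 80},{"x": -0.0055,"y": -0.064,"z": 0,"spin": 0.083,"claw": 80},{"x": -0.0055,"y": -0.064,"z": 0,"spin": 0.083,"claw": 80},{"x": -0.0055,"y": -0.064,"z": 0,"spin": 0.083,"claw": 80},{"x": -0.0055,"y": -0.064,"z": 0,"spin": 0.083,"claw": 80},{"x": -0.0055,"y": -0.064,"z": 0,"spin": 0.083,"claw": 80},{"x": -0.0055,"y": -0.064,"z": 0,"spin": 0.083,"claw": 80},{"x": 0,"y": 0,"z": 0,"spin": 0,"claw": 80},{"x": 0,"y": 0,"z": 0,"spin": 0,"claw": 80}]'

```text
time_s: 7.0
ee_pos: [0.5703, 0.0638, 0.2014]
eef_rot: [-3.141, -0.0, 1.796]
force: [-0.7, 0.2, 0.4]
grip_width: 0.08
grip_force: 0.0
```

```bash
python3 - <<'E'
from h import *
crop("top","t2",235,115,160,120,5)
E
```

```text
(no output)
```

View pics/t2.png

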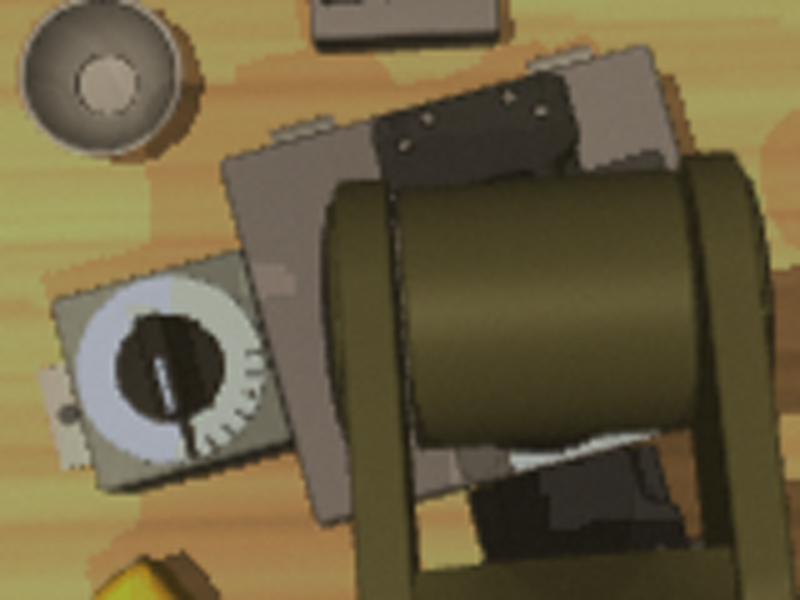

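The pointer now meets the zero mark near (186,430). I'll check its angle numerically from the saved crop.

```bash
python3 - <<'E'
from h import *
for n in("t1","t2"):
    g=cv2.imread(f"pics/{n}.png",0).astype(float);yy,xx=np.mgrid[:600,:800]
    m=(np.hypot(xx-172,yy-374)<42)&(g>110)
    p=np.c_[xx[m],yy[m]].astype(float);v=np.linalg.svd(p-p.mean(0),full_matrices=False)[2][0];c=p.mean(0)
    px=lambda k:(235+(k[0]+.5)/5-.5,115+(k[1]+.5)/5-.5)
    if v[1]<0:v=-v
    a,b=onz("top",*px(c-20*v),.122),onz("top",*px(c+20*v),.122);d=b-a
    print(n,m.sum(),c,(np.arctan2(d[1],d[0])-.235)%(2*np.pi)-np.pi)
E
```

```text
t1 261 [176.33716475 376.64367816] 0.6478868659364161
t2 330 [163.77272727 383.13939394] 0.004854665128990909
```

Request:
send_rows --targets '[{"x": 0.001,"y": -0.004,"z": -0.1,"spin": 0.004,"claw": 80},{"x": 0,"y": 0,"z": -0.1,"spin": 0,"claw": 80},{"x": 0,"y": 0,"z": -0.1,"spin": 0,"claw": 80},{"x": 0,"y": 0,"z": -0.1,"spin": 0,"claw": 80},{"x": 0,"y": 0,"z": -0.07,"spin": 0,"claw": 80},{"x": 0,"y": 0,"z": 0,"spin": 0,"claw": 80},{"x": 0,"y": 0,"z": 0,"spin": 0,"claw": 80}]'

```text
time_s: 7.75
ee_pos: [0.5708, 0.0631, 0.108]
eef_rot: [3.141, 0.0, 1.806]
force: [0.1, 0.5, 0.4]
grip_width: 0.0803
grip_force: 0.0
```

The vent reads 0.005 rad, so the knob is done. Closing on the handle.

Request:
send_rows --targets '[{"x": 0,"y": 0,"z": 0,"spin": 0,"claw": 0},{"x": 0,"y": 0,"z": 0,"spin": 0,"claw": 0},{"x": 0,"y": 0,"z": 0,"spin": 0,"claw": 0},{"x": 0,"y": 0,"z": 0,"spin": 0,"claw": 0},{"x": 0,"y": 0,"z": 0,"spin": 0,"claw": 0},{"x": 0,"y": 0,"z": 0,"spin": 0,"claw": 0},{"x": 0,"y": 0,"z": 0,"spin": 0,"claw": 0},{"x": 0,"y": 0,"z": 0,"spin": 0,"claw": 0},{"x": 0,"y": 0,"z": 0,"spin": 0,"claw": 0}]' --force 45

```text
time_s: 8.65
ee_pos: [0.5706, 0.0628, 0.1074]
eef_rot: [-3.142, 0.0, 1.807]
force: [0.9, -0.0, 0.1]
grip_width: 0.0118
grip_force: 16.7
```

Request:
send_rows --targets '[{"x": 0,"y": 0,"z": 0,"spin": 0,"claw": 0},{"x": 0,"y": 0,"z": 0.005,"spin": 0,"claw": 0},{"x": 0,"y": 0,"z": 0.005,"spin": 0,"claw": 0},{"x": 0,"y": 0,"z": 0,"spin": 0,"claw": 0}]'

```text
time_s: 9.05
ee_pos: [0.5709, 0.0629, 0.1087]
eef_rot: [3.141, -0.0, 1.807]
force: [7.6, 0.8, -11.4]
grip_width: 0.0105
grip_force: 45.0
```

Request:
send_rows --targets '[{"x": 0.004,"y": 0.001,"z": 0.005,"spin": 0,"claw": 0},{"x": 0.002,"y": 0,"z": 0.005,"spin": 0,"claw": 0},{"x": 0,"y": 0,"z": 0,"spin": 0,"claw": 0}]'

```text
time_s: 9.35
ee_pos: [0.571, 0.063, 0.1093]
eef_rot: [-3.139, -0.001, 1.807]
force: [6.0, 0.7, -19.4]
grip_width: 0.0107
grip_force: 45.0
```

Request:
send_rows --targets '[{"x": 0.002,"y": 0,"z": 0.005,"spin": 0,"claw": 0},{"x": 0.002,"y": 0.001,"z": 0.005,"spin": 0,"claw": 0},{"x": 0,"y": 0,"z": 0,"spin": 0,"claw": 0}]'

```text
time_s: 9.65
ee_pos: [0.5712, 0.063, 0.1101]
eef_rot: [-3.137, -0.001, 1.807]
force: [8.0, -0.0, -28.7]
grip_width: 0.0105
grip_force: 45.0
```

```bash
python3 - <<'E'
from h import *
crop("side","s2",230,130,140,110,5.5)
o=get_obs();print(o["ee_pos"],o["force"],o["moment"],o["grip_width"],o["grip_force"])
E
```

```text
[0.57116797 0.06303766 0.11009145] [  7.5938187    0.38186016 -27.36383447] [-0.13623003 -1.37909272  0.02564489] 0.010669880681307291 44.99117732048035
```

View pics/s2.png

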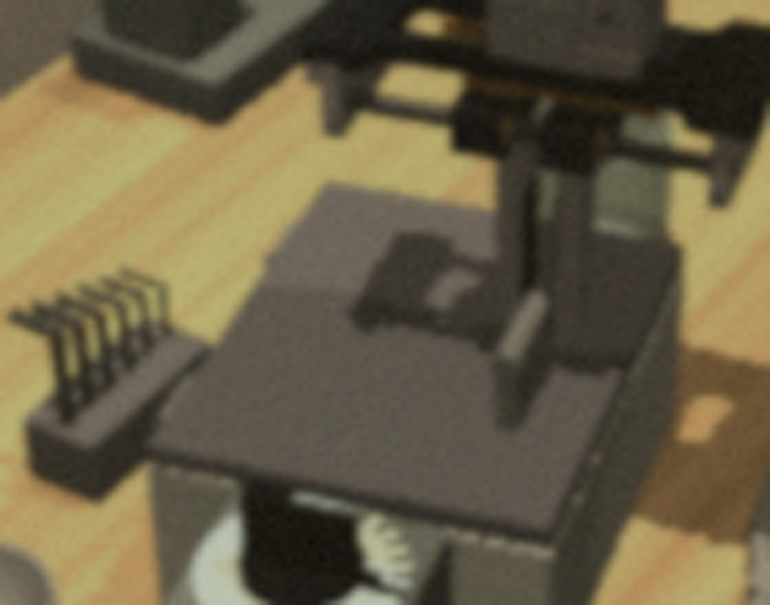

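The lid is still nearly shut and the pads are squarely on the bar near (520,320). I'll keep lifting in small steps.

Request:
send_rows --targets '[{"x": 0.003,"y": 0.001,"z": 0.005,"spin": 0,"claw": 0},{"x": 0.003,"y": 0.001,"z": 0.005,"spin": 0,"claw": 0},{"x": 0,"y": 0,"z": 0,"spin": 0,"claw": 0}]'

```text
time_s: 10.0
ee_pos: [0.5733, 0.0635, 0.1154]
eef_rot: [-3.14, -0.0, 1.807]
force: [-3.2, -1.3, -4.5]
grip_width: 0.0107
grip_force: 45.0
```

Request:
send_rows --targets '[{"x": 0.004,"y": 0.001,"z": 0.008,"spin": 0,"claw": 0},{"x": 0.004,"y": 0.001,"z": 0.008,"spin": 0,"claw": 0},{"x": 0.003,"y": 0.001,"z": 0.008,"spin": 0,"claw": 0},{"x": 0.003,"y": 0,"z": 0.007,"spin": 0,"claw": 0},{"x": 0.002,"y": 0,"z": 0.006,"spin": 0,"claw": 0},{"x": 0,"y": 0,"z": 0,"spin": 0,"claw": 0},{"x": 0,"y": 0,"z": 0,"spin": 0,"claw": 0},{"x": 0,"y": 0,"z": 0,"spin": 0,"claw": 0}]'

```text
time_s: 10.8
ee_pos: [0.5765, 0.0642, 0.1234]
eef_rot: [-3.141, -0.0, 1.807]
force: [-6.3, -1.4, -2.2]
grip_width: 0.0107
grip_force: 45.0
```

```bash
python3 - <<'E'
from h import *
crop("side","s3",230,130,140,110,5.5)
o=get_obs();print(o["time_s"],o["ee_pos"],o["force"],o["grip_width"],o["grip_force"])
p=(.61925,.07453,.23505);c,s=np.cos(p[2]),np.sin(p[2])
for th in(0,.07,.118,.165):
  for y in(.1,-.1):
    x=.085-.17*np.cos(th);z=.082+.17*np.sin(th) # lower front edge corners
    print(th,y,(proj("side",(p[0]+c*x-s*y,p[1]+s*x+c*y,z))-[230,130])*5.5)
E
```

```text
10.85 [0.57652221 0.06424082 0.12339634] [-6.63247516 -0.95853182 -2.51012353] 0.010934986666305681 44.99866962432861
0 0.1 [550.13960668 550.67004717]
0 -0.1 [685.1033818  264.39488232]
0.07 0.1 [549.83519531 527.41262296]
0.07 -0.1 [685.70776543 242.30156142]
0.118 0.1 [548.4220578  511.05389173]
0.118 -0.1 [685.06555674 226.83542411]
0.165 0.1 [546.0764239  494.75477637]
0.165 -0.1 [683.59287567 211.48311699]
```

View pics/s3.png

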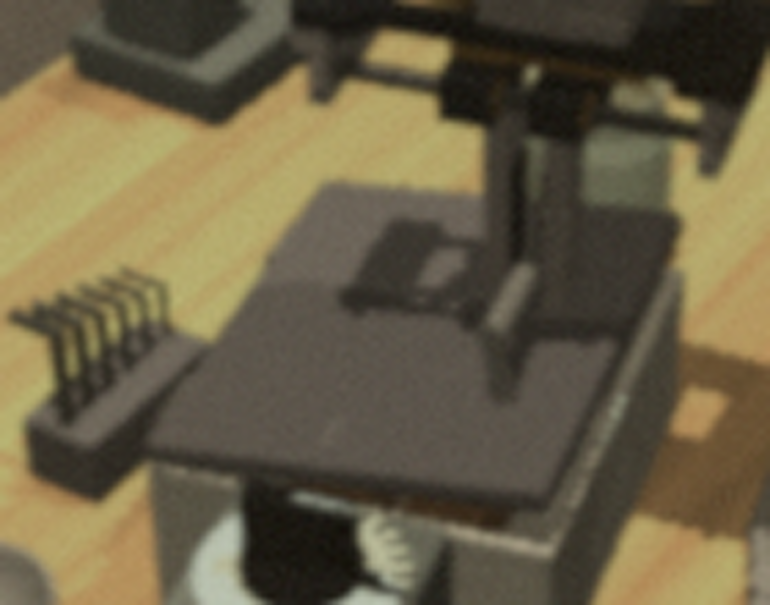

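The lid's lower front corner is now at about (547,508), where 0.118 rad predicts (548,511), so the front edge is about 20 mm open. It is steady and held, so I'll hand in.

```bash
python3 -c "
from station import *
print(hand_in())"
```

```text
the job is handed in; nothing more can be done
None
```

The job is handed in: the knob is at zero (measured 0.005 rad) and the lid is held by its handle about 20 mm open at the front edge; the hand-in returned no verdict.

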